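# Sound a padlock's shackle holes with a gauge rod

### The arm

A 6-joint arm with a two-finger parallel gripper is mounted at the origin on a cart in front of the work surface, level with it; the furniture and walls round the work are solid. World frame = base frame: x ahead of the robot, y to its left, z up, the work surface at z = 0. Lengths are in m, angles in degrees, forces in N, time in s.
With the tool pointing down it reaches from about 0.35 to 0.875 m from the base axis. Payload 4.2 kg.
Tool frame: the origin (TCP) lies between the finger pads; the fingertips stand 11 mm ahead of it and the grasp point (between the pads) lies 8 mm behind it; z points along the fingers, y is the direction in which the jaws open and shut (so a half turn about z gives the same grasp; the last joint's range is limited). The gripper opens to 87 mm and grips with 3 to 60 N. Pads are 19 mm wide; open, the fingers measure 117 mm over their backs; the gripper's body (75 mm by 190 mm) begins 51 mm behind the grasp point.
Start: joints at [90.734, 22.042, 0.453, 0, -68.411, -14.817], TCP at [0.152, 0.606, 0.234] pointing down, gripper open.
Joint ranges: [-179.83, 179.83], [-69.29, 118.12], [-61.27, 80.66], [-181.25, 117.63], [-171.15, -9.14], [-177.46, 177.46]. Speed limits (degrees/s): [159.86, 159.86, 180, 180, 180, 180].

### API

Orientations are given as a 3x3 rotation matrix whose columns are the frame's x, y, z axes.
In Python, from station import sense, capture, get_calibration, finish_job, search_frame, cut_out gives the robot as it stands.
- The arm moves only by the tool arm_command, never from a script. Its argument "rows" is a list of rows, each an object with "fingers": the opening in per cent of the stroke, from 0 (shut) to 100 (fully open); "travel": the shift along the tool's x, y, z in cm, a list of three; "roll": the turn about the tool's z in degrees. A call has 1 to 10 rows; each row is the pose to reach, as a shift and turn from the pose commanded when the call began, along the tool's axes at that moment; what a row does not reach only later rows make up. A row lasts 1/10 s, in which the tool goes at most 50 mm and 8.59 degrees, less where a joint would pass 70% of its speed; a pose out of reach is approached as far as the arm can. A call with a gripper value outside its range is refused whole. The fingers move at their own pace and stop on an object; the grip force is fixed at half the most. Time passes only in rows, so rows that repeat a pose let the fingers close. It gives the time, the measured TCP pose, the force and the opening at its end, in the units of the state.
- sense(): the state, without advancing time (a new reading comes with each control period).
- capture(name): name is "scene" or "top" or "wrist"; returns (picture, depth): 384x512x3 uint8, red, green, blue; 384x512 float32, m along the optical axis (not along the pixel's ray), 0 where there is no reading.
- get_calibration(name): a dict with "fov_y" (degrees; the focal length in pixels is half the picture's height over the tangent of half this angle, whatever the lens; pixels are square), "cx", "cy" (the principal point, pixels), "distortion" ([k1, k2, p1, p2, k3] as OpenCV has them; the pictures are not rectified), "origin" and "attitude" of the camera in the world; the wrist camera has in their place "mount" (4x4, takes a point from camera to tool coordinates, whose origin is the TCP and whose axes are the flange's). Camera axes: x right, y down, z forward; pixel columns grow to the right and rows downward; lengths in m; the calibration is good to about 2 mm. A picture is of the moment at which its call begins: read the wrist's pose just before it. get_calibration takes no time and is no camera call.
- finish_job(): hands the job in, once; it reports no verdict.
Trained networks look in the newest picture that a camera, given by its name, has taken for a name from the list of things; names that differ only in an ending like _2 or _b are one class to them, and where a whole thing is asked for, a point or a joint stands for the part that bears it (a point fixed in the world has none). Each returns a list of dicts, best first, with "p" (0 to 1); they miss things now and then, are a little off and sometimes report something else, mostly with a low value. They report only what shows in the picture. A call takes as long as a camera call.
- search_frame(camera, label): "position" ([x, y, z] in m, in world coordinates, good to about 4 mm: the middle of the surface that is visible of it).
- cut_out(camera, label): "mask" (384x512 bool, what is visible of it).
The state is a dict: "time_s": time; "joints": joint angles; "joint_velocities": joint speeds; "effort": joint torques, N m; "tcp_pos": TCP position; "ee_rot": TCP orientation; "wrist_force": force on the tool from outside, world axes, zero at the start; "moment": the same for the moment, N m; "gripper_width": opening from 0.0 (shut) to 1.0 (fully open).
Only numpy, scipy, OpenCV 4.12 (cv2) and the standard library are available. Lean on these libraries where they do the work, as an engineer would, in place of code of your own. Each camera call takes 0.05 s, during which the arm holds its last target. There are 200 camera calls.

### The job

A broken-off pin is lodged in one of the two shackle holes of the clamped padlock body, under a tight wad; the other hole is free. Sound the holes with the gauge rod from its stand, pressing steadily past the wad's light drag until the rod stops solid under about 15 N, never roughly: in the free hole its red ring sinks below the brass face, in the blocked one it stays above. Leave the rod standing fully bottomed in the free hole, and do not disturb the bottle and the jar.

Things in the scene. Friction and masses are not known exactly. Their poses are not given: they have to be found in the camera images.
- padlock: Brass padlock body without shackle (44 x 96 mm, upper face 87 mm above the desk) in a dark steel clamp plate (90 x 140 x 12 mm), fixed. Origin: centre of the plate's underside, on the desk; x across its thickness (round lock cylinder on the -x side), y along its width, z up. Two blind vertical holes in its upper face, 56 mm apart along y. More than 35 N from the rod would damage it.
- hole_left (a point): Centre of the mouth, level with the brass face, of the hole at the +y end (11.6 mm wide, 2 mm chamfer). In each hole a grey plastic wad, its top 14 to 22 mm below the brass face at the start, grips the wall: it slides down under 4 to 6 N and stays where pushed.
- hole_right (a point): Centre of the mouth, level with the brass face, of the like hole at the -y end. In the free hole the wad goes down until the rod's tip stops solid 43 to 51 mm below the brass face; in the blocked hole (left or right, not visible) the pin under the wad stops the tip 28 to 36 mm below it.
- stand: Fixed grey stand, 60 x 60 x 40 mm on a 76 mm square foot, in which the gauge rod stands upright (hole 12 mm wide, 35 mm deep). Origin: centre of the underside, on the desk.
- rod: Gauge rod, 80 g: round steel shaft of 10 mm diameter and 70 mm length with a chamfered foot, below a black square handle 16 x 16 x 36 mm. Origin at the tip (lower end), z up along the rod, x and y square to the handle's sides.
- rod_tip (a point): Lower end of the gauge rod.
- rod_ring (a point): Centre of the red ring (3 mm wide) round the shaft, 40 mm above the tip.
- rod_grip (a point): Centre of the rod's square handle, 88 mm above the tip, where it is gripped; axes as the rod's.
- bottle_blue: Bystander: bluish bottle with a black cap, 66 mm wide, 123 mm tall; origin at its underside.
- jar_light: Bystander: small white jar, 48 mm wide, 65 mm tall; origin at its underside.

How it is judged (in metres and radians):
On the way, in this order (a step that is already met when the one before it is completed fails the run):
1. the rod is drawn out of its stand (z of rod_tip in the frame of stand above 0.05 m), for 0.2 s.
2. the rod has been pressed solid in the free hole: more than 9 N on the padlock and its wads, tip over 41.5 mm deep ((horizontal distance between rod_tip and hole_left below 0.003 m or horizontal distance between rod_tip and hole_right below 0.003 m) and z of rod_tip in the frame of padlock below 0.0455 m and contact force between rod and padlock above 9 N), for 0.02 s.
At the end, for the whole second after the job is handed in: The rod stands released and at rest in the free hole, within 0.15 rad of upright, its tip within 3 mm of the hole's axis and over 41.5 mm deep (less than 45.5 mm above the padlock's underside), which only the free hole allows: the red ring is below the brass face ((horizontal distance between rod_tip and hole_left below 0.003 m or horizontal distance between rod_tip and hole_right below 0.003 m) and z of rod_tip in the frame of padlock below 0.0455 m and angle between rod's own z axis and vertical below 0.15 rad and linear speed of rod below 0.01 m/s); the robot touches nothing.
It fails at once if the rod bears on the padlock with more than 35 N (contact force between rod and padlock above 35 N).
It fails at once if the bottle or the jar is moved more than 15 mm (distance of any of bottle_blue, jar_light from where it was at the start of the episode above 0.015 m).
It also fails if it takes over 64 s, if anything falls off the work surface, if the arm or the gripper's body presses on something with over 40 N, if the wrist force passes 120 N, or if a joint passes its speed limit or range.

## Working session

There is one attempt and no reset: what is moved stays moved. The work goes in short steps, Python scripts to look and compute and a tool call to move; the robot and the scene stay as the last step left them, time stands still between calls to the robot, and variables do not carry over. Pictures are saved under pics/ and viewed, about 8 in all and at most 12, crops included, and the job is handed in when it is done.

Besides the shell and the picture viewer there is one more tool, called as name([rows], argument=value, ...), one row to a line, values as JSON. arm_command: Moves the arm, as the interface text tells. Its arguments: {"type":"object","properties":{"rows":{"type":"array","items":{"type":"object","properties":{"fingers":{"type":"number"},"travel":{"type":"array","items":{"type":"number"}},"roll":{"type":"number"}}}}},"required":["rows"]}

```bash
mkdir -p pics; ls
python3 - <<'E'
from station import *
import cv2,numpy as np
s=sense();print(s)
ims=[]
for c in ["scene","top","wrist"]:
    k=get_calibration(c);print(c,k)
    p,d=capture(c);ims.append(p);np.savez(f"pics/{c}0.npz",p=p,d=d)
    for l in ["padlock","hole_left","hole_right","stand","rod","rod_ring","rod_grip","bottle_blue","jar_light"]:
        try:
            r=search_frame(c,l);print(c,l,[(np.round(x["position"],4).tolist(),round(x["p"],2)) for x in r[:2]])
        except Exception as e: print(l,e)
v=np.vstack([np.hstack(ims[:2]),np.hstack([ims[2],ims[2]*0])])
cv2.imwrite("pics/a.png",cv2.resize(v[...,::-1],(800,600)))
E
```

```text
pics
{'time_s': 0.0, 'joints': array([ 9.07345929e+01,  2.20919020e+01,  3.80270042e-01, -2.90454998e-02,
       -6.84125364e+01, -1.48164238e+01]), 'joint_velocities': array([ 0.08383441, -0.04225645, -0.02302354, -0.00576797, -0.0495734 ,
       -0.04781683]), 'effort': array([-1.18858334e-04, -3.90671253e+01,  1.87405300e+01,  4.21984345e+00,
        1.09161210e-02, -1.88376084e-04]), 'tcp_pos': array([0.15190821, 0.60565864, 0.23245078]), 'ee_rot': array([[ 9.69903720e-01, -2.43488351e-01, -4.43558794e-04],
       [-2.43488735e-01, -9.69901291e-01, -2.17296683e-03],
       [ 9.88838640e-05,  2.21557018e-03, -9.99997541e-01]]), 'wrist_force': array([-0.06671988,  0.51575157,  0.24814125]), 'moment': array([-0.03622311, -0.00134874, -0.0136899 ]), 'gripper_width': 0.9975566913838717}
scene {'fov_y': 54.17888517499187, 'cx': 251.95912880456422, 'cy': 196.25326579754577, 'distortion': array([-0.07270381,  0.        ,  0.        ,  0.        ,  0.        ]), 'origin': array([ 0.22501537, -0.61794389,  0.64603426]), 'attitude': array([[ 0.86590174, -0.30172234,  0.39897093],
       [-0
[... 1279 characters left out ...]
0.0626], 0.66)]
wrist {'fov_y': 70.16995789165178, 'cx': 256.3444425791312, 'cy': 192.48478219022007, 'distortion': array([-0.04917784,  0.        ,  0.        ,  0.        ,  0.        ]), 'mount': array([[ 9.71937409e-04, -9.52240652e-01, -3.05347010e-01,
         8.46526088e-02],
       [ 9.99999327e-01,  1.11910474e-03, -3.06930366e-04,
        -1.18344932e-03],
       [ 6.33986858e-04, -3.05346506e-01,  9.52241098e-01,
        -1.51535434e-01],
       [ 0.00000000e+00,  0.00000000e+00,  0.00000000e+00,
         1.00000000e+00]])}
wrist padlock []
wrist hole_left []
wrist hole_right []
wrist stand []
wrist rod []
wrist rod_ring []
wrist rod_grip []
wrist bottle_blue []
wrist jar_light []
```

View pics/a.png

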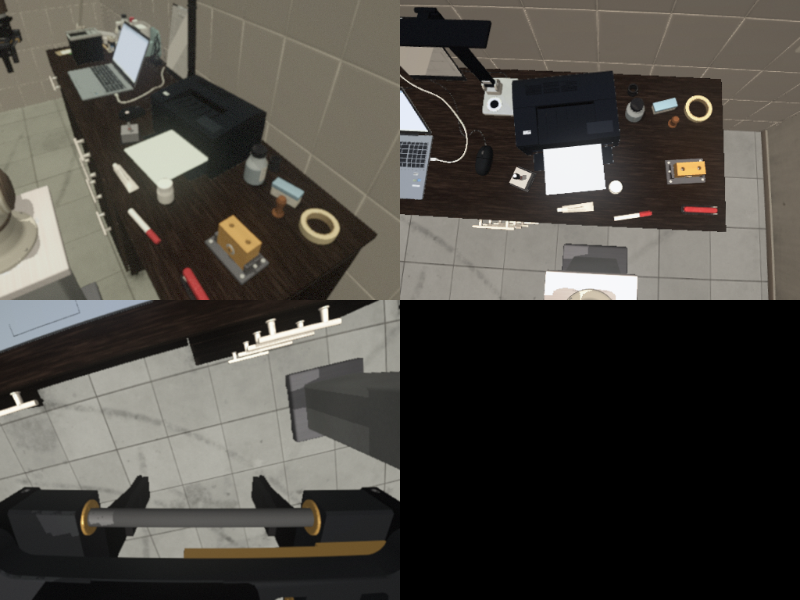

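```bash
cat > h.py <<'E'
import numpy as np,cv2
from station import *
def cam(c,s=None):
    k=get_calibration(c);f=192/np.tan(np.radians(k["fov_y"]/2))
    K=np.array([[f,0,k["cx"]],[0,f,k["cy"]],[0,0,1]])
    if "mount" in k:
        T=np.eye(4);T[:3,:3]=s["ee_rot"];T[:3,3]=s["tcp_pos"];T=T@k["mount"];o,R=T[:3,3],T[:3,:3]
    else:o,R=np.array(k["origin"]),np.array(k["attitude"])
    return K,np.array(k["distortion"]),o,R
def rays(c,uv,s=None):
    K,D,o,R=cam(c,s)
    n=cv2.undistortPoints(np.array(uv,float).reshape(-1,1,2),K,D).reshape(-1,2)
    return o,np.c_[n,np.ones(len(n))]@R.T
def onplane(c,uv,z,s=None):
    o,r=rays(c,uv,s);return o+r*((z-o[2])/r[:,2])[:,None]
def cloud(c,d,s=None):
    v,u=np.mgrid[:384,:512];o,r=rays(c,np.c_[u.ravel(),v.ravel()],s)
    P=(o+r*d.reshape(-1,1)).reshape(384,512,3);P[d==0]=np.nan;return P
def project(c,P,s=None):
    K,D,o,R=cam(c,s);q=(np.atleast_2d(P)-o)@R
    return cv2.projectPoints(q,np.zeros(3),np.zeros(3),K,D)[0].reshape(-1,2)
E
python3 - <<'E'
from h import *
z=np.load("pics/top0.npz");P=cloud("top",z["d"])
print("desk z",np.nanmedian(P[(abs(P[...,0]-.4)<.05)&(abs(P[...,1]-.05)<.1)][:,2]))
xs=np.arange(.2,.95,.05);ys=np.arange(.65,-.5,-.05)
print("x\\y",np.round(ys,2))
for x in xs[::-1]:
    row=[]
    for y in ys:
        m=(P[...,0]>=x)&(P[...,0]<x+.05)&(P[...,1]<=y)&(P[...,1]>y-.05)
        row.append(int(100*np.nanmax(P[m][:,2])) if m.any() else -99)
    print(round(x,2),row)
# upper brass face
for c in["top","scene"]:
    z=np.load(f"pics/{c}0.npz");P=cloud(c,z["d"]);p=z["p"].astype(int)
    m=(abs(P[...,0]-.51)<.1)&(abs(P[...,1]+.32)<.1)&(P[...,2]>.078)&(P[...,2]<.1)&(p[...,0]>p[...,2]+40)
    Q=P[m];r=cv2.minAreaRect(Q[:,:2].astype(np.float32)*1000);print(c,"brass",len(Q),Q.mean(0),r)
    m=(abs(P[...,0]-.46)<.06)&(abs(P[...,1]-.26)<.06)
    for lo,hi in((.03,.06),(.09,.13)):
        Q=P[m&(P[...,2]>lo)&(P[...,2]<hi)];print(c,lo,len(Q),np.median(Q,0),cv2.minAreaRect(Q[:,:2].astype(np.float32)*1000))
E
```

```text
desk z 0.001979601913145501
x\y [ 0.65  0.6   0.55  0.5   0.45  0.4   0.35  0.3   0.25  0.2   0.15  0.1
  0.05 -0.   -0.05 -0.1  -0.15 -0.2  -0.25 -0.3  -0.35 -0.4  -0.45]
0.9 [-99, 38, 39, 38, 39, 38, 39, 38, 40, 38, 38, 38, 37, 37, 3, 37, 41, 38, 38, 38, 43, 36, 37]
0.85 [33, 40, 40, 41, 40, 41, 41, 41, 41, 41, 42, 42, 42, 42, 43, 43, 44, 44, 44, 45, 45, 46, 46]
0.8 [14, 13, 13, 0, 50, 50, 2, -99, -99, -99, 17, 17, 18, 18, 1, 4, 0, 0, 0, 2, 2, 0, 0]
0.75 [1, 0, 0, 51, 51, 51, 51, 51, 51, 18, 18, 18, 18, 18, 0, 6, 5, 5, 4, 2, 2, 2, 0]
0.7 [23, 3, 0, 51, 52, 52, 52, 52, 52, 18, 18, 18, 18, 18, 18, 12, 8, 4, 6, 2, 2, 2, 0]
0.65 [21, 3, 5, 0, 52, 51, 51, 52, 51, 18, 18, 17, 17, 18, 17, 7, 0, 0, 6, 0, 0, 0, 0]
0.6 [11, 0, 4, 5, 0, 0, 0, 18, 17, 17, 16, 16, 17, 17, 17, 0, 0, 0, 0, 0, 0, 0, 0]
0.55 [2, 0, 0, 5, 3, 2, 0, 17, 17, 17, 16, 16, 16, 16, 15, 0, 0, 1, 1, 1, 1, 0, 0]
0.5 [2, 1, 2, 3, 3, 3, 0, 3, 2, 3, 3, 3, 3, 3, 2, 0, 0, 1, 9, 9, 9, 0, 0]
0.45 [2, 0, 0, 0, 3, 3, 3, 11, 4, 3, 3, 3, 3, 6, 6, 0, 0, 0, 9, 8, 4, 0, 0]
0.4 [2, 0, 0, 0, 0, 0, 4, 4, 4, 3, 3, 3, 3, 6, 7, 0, 0, 0, 0, 0, 0,
[... 600 characters left out ...]
3.0584716796875, 269.25115966796875), (61.94491195678711, 60.44583511352539), 70.41859436035156)
top 0.09 54 [0.46203335 0.26720524 0.11018017] ((462.7452392578125, 268.6952209472656), (15.59127426147461, 16.277578353881836), 9.274980545043945)
scene brass 1261 [ 0.51843087 -0.32509097  0.08643055] ((520.3311157226562, -321.9313049316406), (46.621463775634766, 98.95706176757812), 5.477238178253174)
scene 0.03 318 [0.46026538 0.26012335 0.03954927] ((463.20965576171875, 266.564208984375), (66.40773010253906, 60.580997467041016), 69.03239440917969)
scene 0.09 66 [0.46171183 0.26111869 0.10388039] ((462.7593994140625, 265.1435546875), (16.96491813659668, 20.488210678100586), 11.305496215820312)
```

arm_command([
  {"fingers":100,"travel":[4,2.6,0],"roll":-3},
  {"fingers":100,"travel":[8,5.2,0],"roll":-6},
  {"fingers":100,"travel":[12,7.9,0],"roll":-9},
  {"fingers":100,"travel":[16,10.5,0],"roll":-12},
  {"fingers":100,"travel":[20,13.1,0],"roll":-15},
  {"fingers":100,"travel":[24,15.7,0],"roll":-18},
  {"fingers":100,"travel":[28,18.4,0],"roll":-20},
  {"fingers":100,"travel":[32,21,0],"roll":-23},
  {"fingers":100,"travel":[36,23.6,0],"roll":-23},
  {"fingers":100,"travel":[38.4,25.2,0],"roll":-23},
])

```text
time_s: 2.5
tcp_pos: [0.4648, 0.266, 0.2338]
ee_rot: [[0.988, 0.153, 0.0], [0.153, -0.988, 0.0], [0.0, 0.0, -1.0]]
wrist_force: [0.6, -0.1, 0.3]
gripper_width: 1.003
```

arm_command([
  {"fingers":100,"travel":[0,0,0],"roll":0},
  {"fingers":100,"travel":[0,0,0],"roll":0},
  {"fingers":100,"travel":[0,0,0],"roll":0},
])

```text
time_s: 2.8
tcp_pos: [0.4628, 0.2688, 0.2336]
ee_rot: [[0.988, 0.156, 0.0], [0.156, -0.988, 0.0], [0.0, -0.0, -1.0]]
wrist_force: [-0.3, 0.4, -0.2]
gripper_width: 1.0
```

Run:
```python
from h import *
s=sense();print(s["tcp_pos"],s["ee_rot"],s["wrist_force"])
p,d=capture("wrist");P=cloud("wrist",d,s)
for l in["rod_grip","rod","stand"]:print(l,[(np.round(x["position"],4),x["p"]) for x in search_frame("wrist",l)[:2]])
m=(abs(P[...,0]-.463)<.04)&(abs(P[...,1]-.268)<.04)
for lo,hi in((.036,.045),(.105,.118)):
    Q=P[m&(P[...,2]>lo)&(P[...,2]<hi)];print(lo,len(Q),np.median(Q,0),cv2.minAreaRect(Q[:,:2].astype(np.float32)*1000))
g=np.array([.4627,.268,.111]);print(project("wrist",g,s))
cv2.imwrite("pics/b.png",p[...,::-1])
```

```text
[0.46282993 0.26883063 0.2336008 ] [[ 9.87797981e-01  1.55740644e-01  1.58090129e-05]
 [ 1.55740638e-01 -9.87797961e-01  2.04830278e-04]
 [ 4.75165102e-05 -1.99868830e-04 -9.99999979e-01]] [-0.3312474   0.37633798 -0.16605823]
rod_grip [(array([0.4675, 0.2684, 0.1064]), 0.56)]
rod [(array([0.4666, 0.2698, 0.113 ]), 0.85)]
stand [(array([0.4734, 0.2728, 0.0391]), 0.61)]
0.036 1763 [0.47096787 0.27179561 0.04024593] ((464.9804382324219, 269.07806396484375), (60.18280029296875, 60.42998504638672), 70.4464111328125)
0.105 233 [0.46611851 0.26951867 0.11146585] ((464.8890686035156, 269.1415100097656), (16.656166076660156, 15.8848876953125), 12.519648551940918)
[[258.18186972 190.25299189]]
```

View pics/b.png

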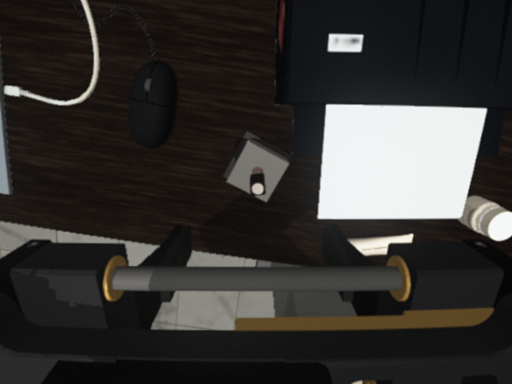

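arm_command([
  {"fingers":100,"travel":[0.2,0,3],"roll":-2},
  {"fingers":100,"travel":[0.2,0,6],"roll":-2},
  {"fingers":100,"travel":[0.2,0,9],"roll":-2},
  {"fingers":100,"travel":[0.2,0,11.5],"roll":-2},
  {"fingers":100,"travel":[0.2,0,13.5],"roll":-2},
  {"fingers":100,"travel":[0.2,0,14.9],"roll":-2},
  {"fingers":100,"travel":[0.2,0,14.9],"roll":-2},
  {"fingers":100,"travel":[0.2,0,14.9],"roll":-2},
])

```text
time_s: 3.8
tcp_pos: [0.4652, 0.2692, 0.0849]
ee_rot: [[0.982, 0.19, 0.0], [0.19, -0.982, -0.0], [0.0, 0.0, -1.0]]
wrist_force: [0.5, -0.3, 0.0]
gripper_width: 0.999
```

arm_command([
  {"fingers":0,"travel":[0,0,0],"roll":0},
  {"fingers":0,"travel":[0,0,0],"roll":0},
  {"fingers":0,"travel":[0,0,0],"roll":0},
  {"fingers":0,"travel":[0,0,0],"roll":0},
  {"fingers":0,"travel":[0,0,0],"roll":0},
  {"fingers":0,"travel":[0,0,0],"roll":0},
  {"fingers":0,"travel":[0,0,0],"roll":0},
  {"fingers":0,"travel":[0,0,0],"roll":0},
])

```text
time_s: 4.6
tcp_pos: [0.4652, 0.2686, 0.0845]
ee_rot: [[0.982, 0.189, -0.0], [0.189, -0.982, -0.0], [-0.0, 0.0, -1.0]]
wrist_force: [0.2, -0.2, -1.2]
gripper_width: 0.361
```

arm_command([
  {"fingers":0,"travel":[0,0,0],"roll":0},
  {"fingers":0,"travel":[0,0,0],"roll":0},
  {"fingers":0,"travel":[0,0,0],"roll":0},
  {"fingers":0,"travel":[0,0,0],"roll":0},
  {"fingers":0,"travel":[0,0,0],"roll":0},
  {"fingers":0,"travel":[0,0,0],"roll":0},
  {"fingers":0,"travel":[0,0,0],"roll":0},
])

```text
time_s: 5.3
tcp_pos: [0.4651, 0.2686, 0.0845]
ee_rot: [[0.982, 0.189, -0.0], [0.189, -0.982, -0.0], [-0.0, 0.0, -1.0]]
wrist_force: [-0.1, -0.4, -0.0]
gripper_width: 0.178
```

arm_command([
  {"fingers":0,"travel":[0,0,-1],"roll":0},
  {"fingers":0,"travel":[0,0,-2],"roll":0},
  {"fingers":0,"travel":[0,0,-4],"roll":0},
  {"fingers":0,"travel":[0,0,-6],"roll":0},
  {"fingers":0,"travel":[0,0,-8],"roll":0},
  {"fingers":0,"travel":[0,0,-10],"roll":0},
  {"fingers":0,"travel":[0,0,-12],"roll":0},
  {"fingers":0,"travel":[0,0,-14],"roll":0},
  {"fingers":0,"travel":[0,0,-14],"roll":0},
  {"fingers":0,"travel":[0,0,-14],"roll":0},
])

```text
time_s: 6.3
tcp_pos: [0.4648, 0.2685, 0.2248]
ee_rot: [[0.982, 0.189, 0.0], [0.189, -0.982, 0.001], [0.0, -0.001, -1.0]]
wrist_force: [0.5, -0.2, -2.1]
gripper_width: 0.181
```

Run:
```python
from h import *
s=sense();print(s["tcp_pos"],s["wrist_force"],s["gripper_width"])
ims=[]
p,d=capture("wrist");ims.append(p)
p,d=capture("scene");ims.append(cv2.resize(p[60:252,60:316],(512,384)));P=cloud("scene",d)
print(project("scene",s["tcp_pos"]-[0,0,.08]),project("scene",s["tcp_pos"]+[0,0,.026]))
v=np.hstack(ims);cv2.imwrite("pics/c.png",cv2.resize(v[...,::-1],(800,300)))
np.savez("pics/scene1.npz",p=p,d=d)
```

```text
[0.46480624 0.26851732 0.22478845] [ 0.4967941  -0.2394962  -2.07822063] 0.1811977486273797
[[160.8703775  132.34574571]] [[155.5453533   95.34182511]]
```

View pics/c.png

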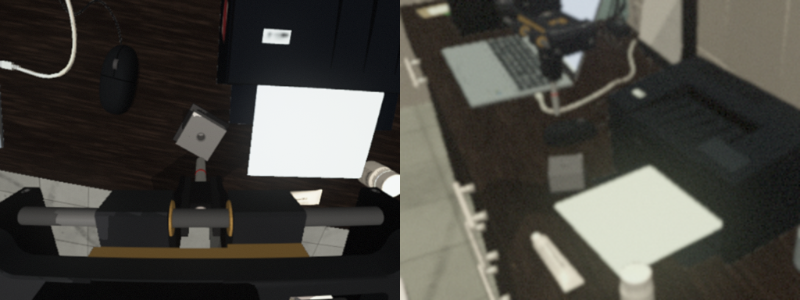

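arm_command([
  {"fingers":0,"travel":[-0.4,2,0],"roll":0},
  {"fingers":0,"travel":[-1.2,6,0],"roll":0},
  {"fingers":0,"travel":[-2,10,0],"roll":0},
  {"fingers":0,"travel":[-2.7,14,0],"roll":0},
  {"fingers":0,"travel":[-3.5,18,0],"roll":0},
  {"fingers":0,"travel":[-4.2,22,0],"roll":0},
  {"fingers":0,"travel":[-5,26,0],"roll":0},
  {"fingers":0,"travel":[-5.8,30,0],"roll":0},
  {"fingers":0,"travel":[-6.5,34,0],"roll":0},
  {"fingers":0,"travel":[-7.3,38,0],"roll":0},
])

```text
time_s: 7.4
tcp_pos: [0.464, -0.1205, 0.2238]
ee_rot: [[0.982, 0.189, -0.002], [0.189, -0.982, -0.0], [-0.002, -0.0, -1.0]]
wrist_force: [1.5, -0.1, -1.4]
gripper_width: 0.186
```

arm_command([
  {"fingers":0,"travel":[-0.8,4,0],"roll":0},
  {"fingers":0,"travel":[-1.5,8,0],"roll":0},
  {"fingers":0,"travel":[-2.3,12,0],"roll":0},
  {"fingers":0,"travel":[-3.1,16,0],"roll":0},
  {"fingers":0,"travel":[-3.6,18.5,0],"roll":0},
  {"fingers":0,"travel":[-3.8,19.8,0],"roll":0},
  {"fingers":0,"travel":[-3.8,19.8,0],"roll":0},
  {"fingers":0,"travel":[-3.8,19.8,0],"roll":0},
  {"fingers":0,"travel":[-3.8,19.8,0],"roll":0},
])

```text
time_s: 8.3
tcp_pos: [0.4654, -0.319, 0.2244]
ee_rot: [[0.982, 0.19, -0.0], [0.19, -0.982, 0.0], [-0.0, -0.0, -1.0]]
wrist_force: [0.2, 0.3, -0.9]
gripper_width: 0.181
```

Run:
```python
from h import *
s=sense();print(s["tcp_pos"],s["ee_rot"],s["wrist_force"],s["gripper_width"])
p,d=capture("wrist");P=cloud("wrist",d,s);np.savez("pics/w2.npz",p=p,d=d)
q=p.astype(int)
m=(abs(P[...,0]-.51)<.1)&(abs(P[...,1]+.32)<.1)&(P[...,2]>.08)&(P[...,2]<.095)&(q[...,0]>q[...,2]+40)
Q=P[m];print(len(Q),np.median(Q,0),cv2.minAreaRect(Q[:,:2].astype(np.float32)*1000))
print("holes",project("wrist",[[.516,-.292,.087],[.522,-.348,.087]],s),"tip",project("wrist",s["tcp_pos"]-[0,0,.08],s))
cv2.imwrite("pics/d.png",p[...,::-1])
```

```text
[ 0.46542237 -0.31895801  0.22444142] [[ 9.81690344e-01  1.90483224e-01 -4.58612247e-04]
 [ 1.90483415e-01 -9.81690325e-01  4.18408705e-04]
 [-3.70515367e-04 -4.98105813e-04 -9.99999807e-01]] [ 0.17396986  0.32436802 -0.86196736] 0.18135066007398082
3797 [ 0.52255045 -0.31960562  0.08724541] ((521.7037353515625, -319.8721923828125), (44.54747009277344, 96.3134765625), 6.109210968017578)
holes [[241.36310593 135.60810579]
 [294.94923193 140.32024924]] tip [[257.58146551 204.03481778]]
```

View pics/d.png

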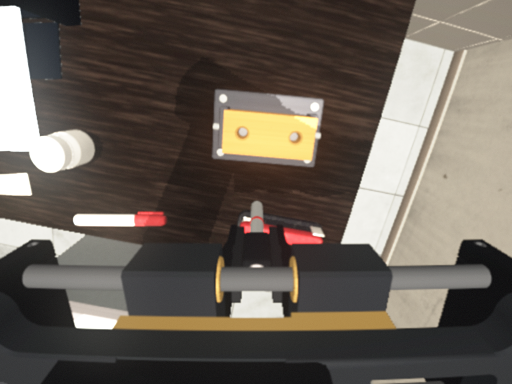

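```bash
cat > holes.py <<'E'
from h import *
def brass(p):
    q=p.astype(int);return (q[...,0]>q[...,2]+60)&(q[...,1]>q[...,2]+30)
def holes(p,s,z=.0872):
    m=brass(p)
    # upper face: keep face hull, rectify to metric top view
    N=1200;sc=8e3;c0=np.array([.4615,-.380])   # 0.125 mm/px
    i,j=np.mgrid[:960,:N];W=np.stack([c0[0]+i/sc,c0[1]+j/sc,np.full(i.shape,z)],-1).reshape(-1,3)
    uv=project("wrist",W,s).reshape(960,N,2).astype(np.float32)
    t=cv2.remap(p,uv[...,0],uv[...,1],cv2.INTER_CUBIC)
    return t,c0,sc
E
python3 - <<'E'
from holes import *
s=sense();z=np.load("pics/w2.npz");p=z["p"]
t,c0,sc=holes(p,s)
for g in([.5187,-.292],[.5247,-.348]):
    a=((np.array(g)-c0)*sc).astype(int);h=80
    w=cv2.GaussianBlur(t[a[0]-h:a[0]+h,a[1]-h:a[1]+h,0],(0,0),3)
    th=(int(w.max())+int(w.min()))/2
    n,L,st,ce=cv2.connectedComponentsWithStats((w<th).astype(np.uint8))
    k=1+np.argmax(st[1:,4]);print(g,w.min(),w.max(),"area mm2",st[k,4]/64,"bbox",st[k,:4]/8,"c",c0+(a-h+ce[k][::-1])/sc)
crop=cv2.resize(p[100:230,200:330],(520,520),interpolation=cv2.INTER_CUBIC)
b=cv2.resize(t[160:,100:1100],(0,0),fx=.35,fy=.65) 
b=cv2.resize(t,(650,520))[:, :]
v=np.hstack([crop,cv2.resize(b,(280,520))]) if 0 else crop
cv2.imwrite("pics/e.png",v[...,::-1]);cv2.imwrite("pics/e2.png",b[...,::-1])
E
```

```text
[0.5187, -0.292] 181 254 area mm2 52.515625 bbox [ 4.75   5.375 11.25   9.875] c [ 0.51778853 -0.29101413]
[0.5247, -0.348] 170 254 area mm2 45.6875 bbox [ 5.25   5.5    8.875 10.5  ] c [ 0.52473559 -0.34924008]
```

View pics/e.png

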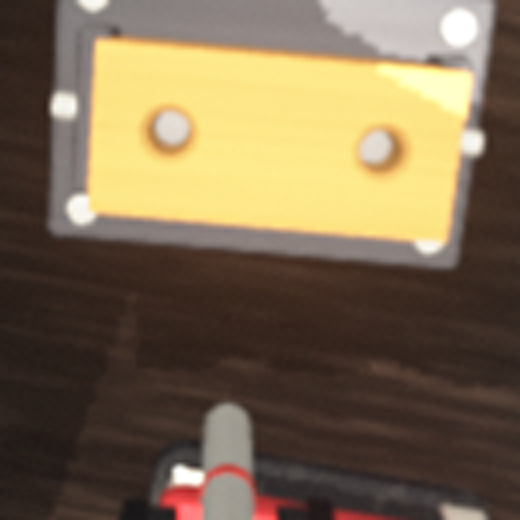

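arm_command([
  {"fingers":0,"travel":[1.5,-0.4,0],"roll":0},
  {"fingers":0,"travel":[3,-0.8,0],"roll":0},
  {"fingers":0,"travel":[4.5,-1.2,0],"roll":0},
  {"fingers":0,"travel":[5.76,-1.56,0],"roll":0},
  {"fingers":0,"travel":[5.76,-1.56,1],"roll":0},
  {"fingers":0,"travel":[5.76,-1.56,2.2],"roll":0},
  {"fingers":0,"travel":[5.76,-1.56,3.4],"roll":0},
  {"fingers":0,"travel":[5.76,-1.56,4.4],"roll":0},
  {"fingers":0,"travel":[5.76,-1.56,4.7],"roll":0},
  {"fingers":0,"travel":[5.76,-1.56,4.7],"roll":0},
])

```text
time_s: 9.35
tcp_pos: [0.5187, -0.2939, 0.1768]
ee_rot: [[0.982, 0.189, -0.001], [0.189, -0.982, 0.0], [-0.001, -0.001, -1.0]]
wrist_force: [-0.2, 0.3, -0.8]
gripper_width: 0.183
```

arm_command([
  {"fingers":0,"travel":[0,0,0],"roll":0},
  {"fingers":0,"travel":[0,0,0],"roll":0},
  {"fingers":0,"travel":[0,0,0],"roll":0},
])

```text
time_s: 9.65
tcp_pos: [0.5195, -0.2938, 0.1782]
ee_rot: [[0.982, 0.189, 0.001], [0.189, -0.982, -0.0], [0.001, 0.001, -1.0]]
wrist_force: [0.0, -0.3, -0.6]
gripper_width: 0.178
```

Run:
```python
from h import *
s=sense();print(s["tcp_pos"],s["wrist_force"],s["gripper_width"])
p,d=capture("wrist");P=cloud("wrist",d,s);np.savez("pics/w3.npz",p=p,d=d,t=s["tcp_pos"],R=s["ee_rot"])
q=p.astype(int)
m=(abs(P[...,0]-.51)<.1)&(abs(P[...,1]+.32)<.1)&(P[...,2]>.08)&(P[...,2]<.095)&(q[...,0]>q[...,2]+40)
Q=P[m];r=cv2.minAreaRect(Q[:,:2].astype(np.float32)*1000);print(len(Q),np.median(Q,0),r)
tip=s["tcp_pos"]-[0,0,.08];print("tip",project("wrist",tip,s))
ps,ds=capture("scene");np.savez("pics/s3.npz",p=ps,d=ds)
print("scene tip",project("scene",tip),"holes scene",project("scene",[[.5187,-.2921,.087],[.5247,-.3477,.087]]))
a=cv2.resize(p[110:250,190:390],(800,560),interpolation=cv2.INTER_CUBIC);cv2.imwrite("pics/f.png",a[...,::-1])
u,v=project("scene",tip)[0].astype(int);print(u,v)
b=cv2.resize(ps[v-45:v+45,u-60:u+60],(800,600),interpolation=cv2.INTER_CUBIC);cv2.imwrite("pics/g.png",b[...,::-1])
```

```text
[ 0.51950558 -0.29382554  0.17816155] [ 0.04408608 -0.29101342 -0.57801625] 0.17841811963853785
4249 [ 0.52456296 -0.32180336  0.08721876] ((521.580078125, -320.1025695800781), (44.78672409057617, 96.34358215332031), 6.100286483764648)
tip [[257.48448342 204.15339602]]
scene tip [[297.5080477  283.39397233]] holes scene [[296.01345285 286.71323293]
 [317.04323319 307.69420248]]
297 283
```

View pics/f.png

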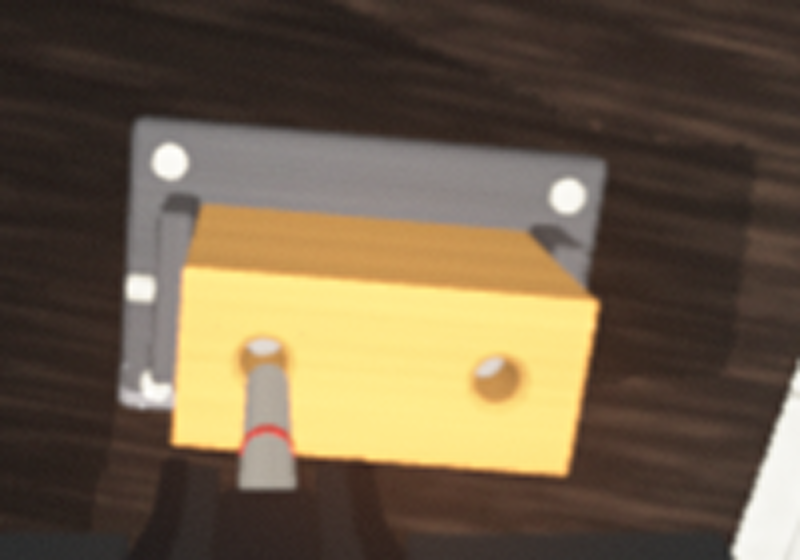

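View pics/g.png

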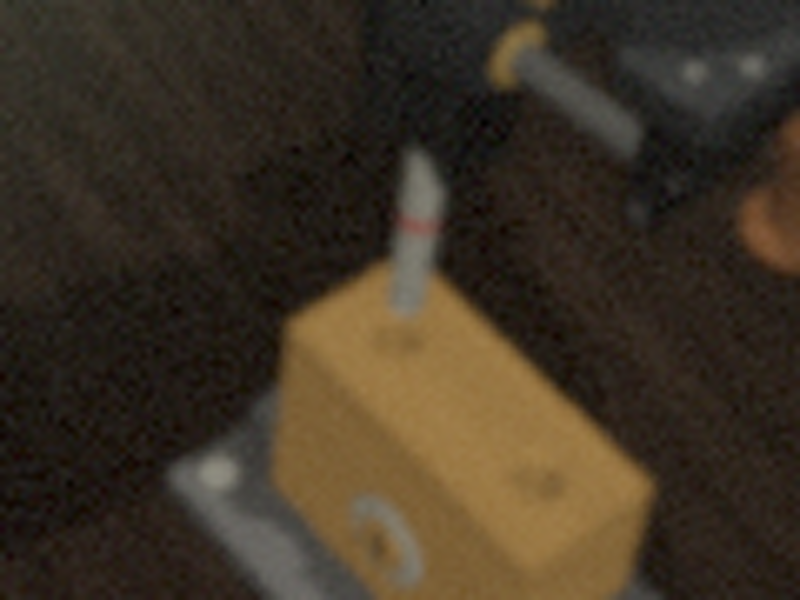

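Run:
```python
from h import *
z=np.load("pics/w3.npz");s=dict(tcp_pos=z["t"],ee_rot=z["R"])
c=np.array([.5216,-.3201]);a=np.radians(6.1);dy=np.array([-np.sin(a),np.cos(a)])*.028
for h in(c+dy,c-dy):print("hole",h,project("wrist",[*h,.0872],s))
tip=s["tcp_pos"]-[0,0,.08];X=s["ee_rot"][:,0]
for r in(3.5,4,5):print(r,project("wrist",[tip+X*r/1e3],s))
print(project("wrist",[tip+X*.005+[0,0,.04],tip+[0,0,.04]],s), "measured rim 256.5 201.2; ring ~ (256.8,217.5); holes 255.75,199.25 & 314.4,204.6")
```

```text
hole [ 0.51862461 -0.29225854] [[255.61845889 200.70202742]]
hole [ 0.52457539 -0.34794146] [[314.46631472 205.40381747]]
3.5 [[257.49325495 200.49290482]]
4 [[257.49451687 199.96734436]]
5 [[257.49704422 198.91423532]]
[[257.7335355  216.16532538]
 [257.71670483 222.22840886]] measured rim 256.5 201.2; ring ~ (256.8,217.5); holes 255.75,199.25 & 314.4,204.6
```

arm_command([
  {"fingers":0,"travel":[0.06,-0.04,0.3],"roll":0},
  {"fingers":0,"travel":[0.06,-0.04,0.6],"roll":0},
  {"fingers":0,"travel":[0.06,-0.04,0.9],"roll":0},
  {"fingers":0,"travel":[0.06,-0.04,1.0],"roll":0},
  {"fingers":0,"travel":[0.06,-0.04,1.1],"roll":0},
  {"fingers":0,"travel":[0.06,-0.04,1.15],"roll":0},
  {"fingers":0,"travel":[0.06,-0.04,1.15],"roll":0},
])

```text
time_s: 10.45
tcp_pos: [0.5198, -0.2932, 0.166]
ee_rot: [[0.982, 0.189, -0.0], [0.189, -0.982, 0.0], [-0.0, -0.0, -1.0]]
wrist_force: [0.1, 0.5, -0.9]
gripper_width: 0.182
```

arm_command([
  {"fingers":0,"travel":[0,0,0.05],"roll":0},
  {"fingers":0,"travel":[0,0,0.1],"roll":0},
  {"fingers":0,"travel":[0,0,0.15],"roll":0},
  {"fingers":0,"travel":[0,0,0.2],"roll":0},
])

```text
time_s: 10.85
tcp_pos: [0.5198, -0.2932, 0.164]
ee_rot: [[0.982, 0.189, 0.0], [0.189, -0.982, -0.0], [0.0, 0.0, -1.0]]
wrist_force: [-0.2, -0.3, -0.8]
gripper_width: 0.178
```

arm_command([
  {"fingers":0,"travel":[0,0,0.1],"roll":0},
  {"fingers":0,"travel":[0,0,0.2],"roll":0},
  {"fingers":0,"travel":[0,0,0.3],"roll":0},
])

```text
time_s: 11.15
tcp_pos: [0.5197, -0.2932, 0.1609]
ee_rot: [[0.982, 0.189, -0.0], [0.189, -0.982, 0.0], [-0.0, -0.0, -1.0]]
wrist_force: [-0.2, 1.0, -1.6]
gripper_width: 0.179
```

arm_command([
  {"fingers":0,"travel":[0,0,0.1],"roll":0},
  {"fingers":0,"travel":[0,0,0.2],"roll":0},
  {"fingers":0,"travel":[0,0,0.3],"roll":0},
  {"fingers":0,"travel":[0,0,0.4],"roll":0},
])

```text
time_s: 11.55
tcp_pos: [0.5197, -0.2932, 0.1569]
ee_rot: [[0.982, 0.189, -0.0], [0.189, -0.982, 0.0], [-0.0, -0.0, -1.0]]
wrist_force: [0.4, 0.8, -0.4]
gripper_width: 0.18
```

arm_command([
  {"fingers":0,"travel":[0,0,0.1],"roll":0},
  {"fingers":0,"travel":[0,0,0.2],"roll":0},
  {"fingers":0,"travel":[0,0,0.3],"roll":0},
  {"fingers":0,"travel":[0,0,0.4],"roll":0},
])

```text
time_s: 11.95
tcp_pos: [0.5197, -0.2932, 0.153]
ee_rot: [[0.982, 0.189, -0.0], [0.189, -0.982, 0.0], [-0.0, -0.0, -1.0]]
wrist_force: [-0.5, -0.3, -1.2]
gripper_width: 0.179
```

arm_command([
  {"fingers":0,"travel":[0,0,0.1],"roll":0},
  {"fingers":0,"travel":[0,0,0.2],"roll":0},
  {"fingers":0,"travel":[0,0,0.3],"roll":0},
  {"fingers":0,"travel":[0,0,0.4],"roll":0},
  {"fingers":0,"travel":[0,0,0.5],"roll":0},
])

```text
time_s: 12.45
tcp_pos: [0.5197, -0.2932, 0.1479]
ee_rot: [[0.982, 0.189, -0.0], [0.189, -0.982, 0.0], [-0.0, -0.0, -1.0]]
wrist_force: [-0.9, 0.0, -0.9]
gripper_width: 0.184
```

arm_command([
  {"fingers":0,"travel":[0,0,0.1],"roll":0},
  {"fingers":0,"travel":[0,0,0.2],"roll":0},
  {"fingers":0,"travel":[0,0,0.3],"roll":0},
  {"fingers":0,"travel":[0,0,0.4],"roll":0},
  {"fingers":0,"travel":[0,0,0.5],"roll":0},
])

```text
time_s: 12.95
tcp_pos: [0.5198, -0.2932, 0.1437]
ee_rot: [[0.982, 0.19, 0.001], [0.19, -0.982, -0.0], [0.0, 0.0, -1.0]]
wrist_force: [-1.8, 1.2, 4.0]
gripper_width: 0.182
```

arm_command([
  {"fingers":0,"travel":[0,0,0.1],"roll":0},
  {"fingers":0,"travel":[0,0,0.2],"roll":0},
])

```text
time_s: 13.15
tcp_pos: [0.5198, -0.2932, 0.1413]
ee_rot: [[0.982, 0.189, 0.0], [0.189, -0.982, -0.0], [0.0, 0.0, -1.0]]
wrist_force: [-1.4, 1.0, 3.0]
gripper_width: 0.183
```

arm_command([
  {"fingers":0,"travel":[0,0,0.1],"roll":0},
  {"fingers":0,"travel":[0,0,0.2],"roll":0},
])

```text
time_s: 13.35
tcp_pos: [0.5199, -0.2932, 0.139]
ee_rot: [[0.982, 0.189, 0.0], [0.189, -0.982, -0.0], [0.0, 0.0, -1.0]]
wrist_force: [-1.3, 1.4, 3.4]
gripper_width: 0.182
```

arm_command([
  {"fingers":0,"travel":[0,0,0.05],"roll":0},
  {"fingers":0,"travel":[0,0,0.1],"roll":0},
])

```text
time_s: 13.55
tcp_pos: [0.5199, -0.2932, 0.138]
ee_rot: [[0.982, 0.189, 0.0], [0.189, -0.982, -0.0], [0.0, 0.0, -1.0]]
wrist_force: [-1.4, 1.1, 4.4]
gripper_width: 0.181
```

Depth now about 28.7 mm; proceed in 1 mm steps.

arm_command([
  {"fingers":0,"travel":[0,0,0.05],"roll":0},
  {"fingers":0,"travel":[0,0,0.1],"roll":0},
])

```text
time_s: 13.75
tcp_pos: [0.5198, -0.2932, 0.137]
ee_rot: [[0.982, 0.189, 0.0], [0.189, -0.982, -0.0], [0.0, 0.0, -1.0]]
wrist_force: [-1.6, 0.7, 3.5]
gripper_width: 0.179
```

arm_command([
  {"fingers":0,"travel":[0,0,0.05],"roll":0},
  {"fingers":0,"travel":[0,0,0.1],"roll":0},
])

```text
time_s: 13.95
tcp_pos: [0.5198, -0.2932, 0.136]
ee_rot: [[0.982, 0.189, 0.0], [0.189, -0.982, -0.0], [0.0, 0.0, -1.0]]
wrist_force: [-0.9, 1.3, 4.0]
gripper_width: 0.177
```

arm_command([
  {"fingers":0,"travel":[0,0,0.05],"roll":0},
  {"fingers":0,"travel":[0,0,0.1],"roll":0},
])

```text
time_s: 14.15
tcp_pos: [0.5198, -0.2932, 0.1352]
ee_rot: [[0.982, 0.19, 0.0], [0.19, -0.982, -0.0], [0.0, 0.0, -1.0]]
wrist_force: [-1.5, 1.4, 6.5]
gripper_width: 0.18
```

arm_command([
  {"fingers":0,"travel":[0,0,0.05],"roll":0},
])

```text
time_s: 14.25
tcp_pos: [0.5199, -0.2933, 0.1351]
ee_rot: [[0.982, 0.19, 0.0], [0.19, -0.982, -0.0], [0.0, 0.0, -1.0]]
wrist_force: [-2.7, 1.5, 8.1]
gripper_width: 0.179
```

arm_command([
  {"fingers":0,"travel":[0,0,0.05],"roll":0},
  {"fingers":0,"travel":[0,0,0.05],"roll":0},
])

```text
time_s: 14.45
tcp_pos: [0.5199, -0.2932, 0.1351]
ee_rot: [[0.982, 0.19, 0.0], [0.19, -0.982, -0.001], [0.0, 0.001, -1.0]]
wrist_force: [-2.2, 1.5, 8.8]
gripper_width: 0.183
```

arm_command([
  {"fingers":0,"travel":[0,0,0.05],"roll":0},
  {"fingers":0,"travel":[0,0,0.08],"roll":0},
  {"fingers":0,"travel":[0,0,0.08],"roll":0},
])

```text
time_s: 14.75
tcp_pos: [0.5199, -0.2933, 0.135]
ee_rot: [[0.982, 0.19, 0.001], [0.19, -0.982, -0.001], [0.001, 0.001, -1.0]]
wrist_force: [-3.5, 3.0, 11.2]
gripper_width: 0.18
```

arm_command([
  {"fingers":0,"travel":[0,0,0.05],"roll":0},
  {"fingers":0,"travel":[0,0,0.1],"roll":0},
  {"fingers":0,"travel":[0,0,0.1],"roll":0},
])

```text
time_s: 15.05
tcp_pos: [0.52, -0.2933, 0.1349]
ee_rot: [[0.982, 0.19, 0.001], [0.19, -0.982, -0.001], [0.001, 0.001, -1.0]]
wrist_force: [-5.0, 3.2, 13.3]
gripper_width: 0.18
```

arm_command([
  {"fingers":0,"travel":[0,0,-0.3],"roll":0},
  {"fingers":0,"travel":[0,0,-0.8],"roll":0},
  {"fingers":0,"travel":[0,0,-1.6],"roll":0},
  {"fingers":0,"travel":[0,0,-2.4],"roll":0},
  {"fingers":0,"travel":[0,0,-3.2],"roll":0},
  {"fingers":0,"travel":[0,0,-4.0],"roll":0},
  {"fingers":0,"travel":[0,0,-4.6],"roll":0},
  {"fingers":0,"travel":[0,0,-4.6],"roll":0},
  {"fingers":0,"travel":[0,0,-4.6],"roll":0},
])

```text
time_s: 15.95
tcp_pos: [0.5197, -0.2931, 0.1783]
ee_rot: [[0.982, 0.189, 0.0], [0.189, -0.982, 0.0], [0.0, -0.0, -1.0]]
wrist_force: [0.4, 1.2, -1.6]
gripper_width: 0.183
```

arm_command([
  {"fingers":0,"travel":[-0.12,1.3,0],"roll":0},
  {"fingers":0,"travel":[-0.25,2.7,0],"roll":0},
  {"fingers":0,"travel":[-0.38,4.1,0],"roll":0},
  {"fingers":0,"travel":[-0.51,5.54,0],"roll":0},
  {"fingers":0,"travel":[-0.51,5.54,0],"roll":0},
  {"fingers":0,"travel":[-0.51,5.54,0],"roll":0},
  {"fingers":0,"travel":[-0.51,5.54,0],"roll":0},
])

```text
time_s: 16.65
tcp_pos: [0.5251, -0.3485, 0.1781]
ee_rot: [[0.982, 0.189, -0.0], [0.189, -0.982, 0.0], [-0.0, -0.0, -1.0]]
wrist_force: [-1.2, -0.1, -1.3]
gripper_width: 0.179
```

Run:
```python
from h import *
s=sense();print(s["tcp_pos"],s["wrist_force"],s["gripper_width"])
p,d=capture("wrist");P=cloud("wrist",d,s)
tip=s["tcp_pos"]-[0,0,.0795];X=s["ee_rot"][:,0]
print("tip, rim4, ring rim",project("wrist",[tip,tip+X*.004,tip+X*.005+[0,0,.04]],s))
print("holes",project("wrist",[[.5186,-.2923,.0872],[.5246,-.3479,.0872]],s))
q=p.astype(int)
m=(abs(P[...,0]-.51)<.1)&(abs(P[...,1]+.32)<.1)&(P[...,2]>.08)&(P[...,2]<.095)&(q[...,0]>q[...,2]+40)
print(cv2.minAreaRect(P[m][:,:2].astype(np.float32)*1000))
a=cv2.resize(p[110:250,150:350],(800,560),interpolation=cv2.INTER_CUBIC);cv2.imwrite("pics/i.png",a[...,::-1])
```

```text
[ 0.52506946 -0.34852182  0.17807062] [-1.23623555 -0.10119952 -1.31871758] 0.17868708368340092
tip, rim4, ring rim [[257.57306162 204.23188014]
 [257.58359605 200.03757908]
 [257.78800693 216.35520799]]
holes [[197.31028773 195.64195452]
 [256.78257377 200.38461866]]
((521.4981689453125, -319.8486328125), (44.82112121582031, 96.31829071044922), 5.9452996253967285)
```

View pics/i.png

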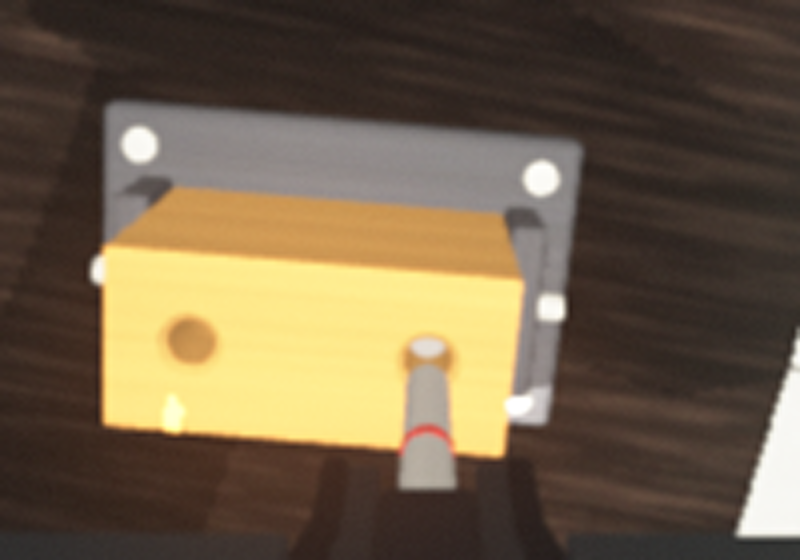

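arm_command([
  {"fingers":0,"travel":[0,0,0.4],"roll":0},
  {"fingers":0,"travel":[0,0,0.8],"roll":0},
  {"fingers":0,"travel":[0,0,1.0],"roll":0},
  {"fingers":0,"travel":[0,0,1.15],"roll":0},
  {"fingers":0,"travel":[0,0,1.25],"roll":0},
  {"fingers":0,"travel":[0,0,1.35],"roll":0},
  {"fingers":0,"travel":[0,0,1.4],"roll":0},
])

```text
time_s: 17.4
tcp_pos: [0.5253, -0.3485, 0.1642]
ee_rot: [[0.982, 0.189, 0.0], [0.189, -0.982, -0.0], [0.0, 0.0, -1.0]]
wrist_force: [0.5, -0.0, -0.9]
gripper_width: 0.184
```

arm_command([
  {"fingers":0,"travel":[0,0,0.1],"roll":0},
  {"fingers":0,"travel":[0,0,0.2],"roll":0},
  {"fingers":0,"travel":[0,0,0.3],"roll":0},
  {"fingers":0,"travel":[0,0,0.4],"roll":0},
  {"fingers":0,"travel":[0,0,0.5],"roll":0},
])

```text
time_s: 17.9
tcp_pos: [0.5252, -0.3485, 0.1591]
ee_rot: [[0.982, 0.189, -0.0], [0.189, -0.982, -0.0], [-0.0, 0.0, -1.0]]
wrist_force: [-0.3, -0.4, -0.2]
gripper_width: 0.18
```

arm_command([
  {"fingers":0,"travel":[0,0,0.1],"roll":0},
  {"fingers":0,"travel":[0,0,0.2],"roll":0},
  {"fingers":0,"travel":[0,0,0.3],"roll":0},
  {"fingers":0,"travel":[0,0,0.4],"roll":0},
  {"fingers":0,"travel":[0,0,0.5],"roll":0},
])

```text
time_s: 18.4
tcp_pos: [0.5252, -0.3485, 0.1542]
ee_rot: [[0.982, 0.189, -0.0], [0.189, -0.982, -0.0], [-0.0, 0.0, -1.0]]
wrist_force: [-0.1, 0.2, -1.3]
gripper_width: 0.178
```

arm_command([
  {"fingers":0,"travel":[0,0,0.1],"roll":0},
  {"fingers":0,"travel":[0,0,0.2],"roll":0},
  {"fingers":0,"travel":[0,0,0.3],"roll":0},
  {"fingers":0,"travel":[0,0,0.4],"roll":0},
  {"fingers":0,"travel":[0,0,0.5],"roll":0},
  {"fingers":0,"travel":[0,0,0.6],"roll":0},
  {"fingers":0,"travel":[0,0,0.7],"roll":0},
])

```text
time_s: 19.1
tcp_pos: [0.5254, -0.3486, 0.1482]
ee_rot: [[0.982, 0.19, 0.001], [0.19, -0.982, -0.001], [0.0, 0.001, -1.0]]
wrist_force: [-1.6, 1.4, 4.0]
gripper_width: 0.181
```

arm_command([
  {"fingers":0,"travel":[0,0,0.1],"roll":0},
  {"fingers":0,"travel":[0,0,0.2],"roll":0},
  {"fingers":0,"travel":[0,0,0.3],"roll":0},
  {"fingers":0,"travel":[0,0,0.4],"roll":0},
  {"fingers":0,"travel":[0,0,0.5],"roll":0},
  {"fingers":0,"travel":[0,0,0.6],"roll":0},
  {"fingers":0,"travel":[0,0,0.7],"roll":0},
])

```text
time_s: 19.8
tcp_pos: [0.5253, -0.3486, 0.1402]
ee_rot: [[0.982, 0.189, 0.0], [0.189, -0.982, -0.0], [0.0, 0.0, -1.0]]
wrist_force: [-1.0, 0.7, 4.4]
gripper_width: 0.178
```

arm_command([
  {"fingers":0,"travel":[0,0,0.1],"roll":0},
  {"fingers":0,"travel":[0,0,0.2],"roll":0},
])

```text
time_s: 20.0
tcp_pos: [0.5253, -0.3486, 0.1382]
ee_rot: [[0.982, 0.189, 0.0], [0.189, -0.982, -0.0], [0.0, 0.0, -1.0]]
wrist_force: [-0.8, 0.4, 4.1]
gripper_width: 0.18
```

arm_command([
  {"fingers":0,"travel":[0,0,0.1],"roll":0},
  {"fingers":0,"travel":[0,0,0.2],"roll":0},
  {"fingers":0,"travel":[0,0,0.3],"roll":0},
])

```text
time_s: 20.3
tcp_pos: [0.5253, -0.3486, 0.1352]
ee_rot: [[0.982, 0.189, 0.0], [0.189, -0.982, -0.0], [0.0, 0.0, -1.0]]
wrist_force: [-0.7, 0.6, 5.1]
gripper_width: 0.182
```

arm_command([
  {"fingers":0,"travel":[0,0,0.1],"roll":0},
  {"fingers":0,"travel":[0,0,0.2],"roll":0},
  {"fingers":0,"travel":[0,0,0.3],"roll":0},
])

```text
time_s: 20.6
tcp_pos: [0.5253, -0.3486, 0.1322]
ee_rot: [[0.982, 0.189, 0.0], [0.189, -0.982, -0.0], [0.0, 0.0, -1.0]]
wrist_force: [-0.1, 0.2, 4.9]
gripper_width: 0.177
```

arm_command([
  {"fingers":0,"travel":[0,0,0.1],"roll":0},
  {"fingers":0,"travel":[0,0,0.2],"roll":0},
  {"fingers":0,"travel":[0,0,0.3],"roll":0},
])

```text
time_s: 20.9
tcp_pos: [0.5253, -0.3486, 0.1292]
ee_rot: [[0.982, 0.189, 0.0], [0.189, -0.982, -0.0], [0.0, 0.0, -1.0]]
wrist_force: [-0.2, 0.1, 4.0]
gripper_width: 0.179
```

arm_command([
  {"fingers":0,"travel":[0,0,0.1],"roll":0},
  {"fingers":0,"travel":[0,0,0.2],"roll":0},
  {"fingers":0,"travel":[0,0,0.3],"roll":0},
  {"fingers":0,"travel":[0,0,0.4],"roll":0},
  {"fingers":0,"travel":[0,0,0.5],"roll":0},
])

```text
time_s: 21.4
tcp_pos: [0.5253, -0.3486, 0.1242]
ee_rot: [[0.982, 0.189, 0.0], [0.189, -0.982, -0.0], [0.0, 0.0, -1.0]]
wrist_force: [-0.6, 0.5, 4.1]
gripper_width: 0.185
```

arm_command([
  {"fingers":0,"travel":[0,0,0.1],"roll":0},
  {"fingers":0,"travel":[0,0,0.2],"roll":0},
])

```text
time_s: 21.6
tcp_pos: [0.5253, -0.3486, 0.1224]
ee_rot: [[0.982, 0.19, 0.0], [0.19, -0.982, -0.0], [0.0, 0.0, -1.0]]
wrist_force: [-0.2, 0.8, 8.2]
gripper_width: 0.181
```

Force is rising at about 44 mm depth. I'll press on to about 15 N.

arm_command([
  {"fingers":0,"travel":[0,0,0.05],"roll":0},
  {"fingers":0,"travel":[0,0,0.1],"roll":0},
  {"fingers":0,"travel":[0,0,0.1],"roll":0},
])

```text
time_s: 21.9
tcp_pos: [0.5254, -0.3487, 0.1224]
ee_rot: [[0.982, 0.19, 0.0], [0.19, -0.982, -0.001], [0.0, 0.001, -1.0]]
wrist_force: [-0.5, 1.2, 8.3]
gripper_width: 0.184
```

arm_command([
  {"fingers":0,"travel":[0,0,0.05],"roll":0},
  {"fingers":0,"travel":[0,0,0.1],"roll":0},
  {"fingers":0,"travel":[0,0,0.1],"roll":0},
])

```text
time_s: 22.2
tcp_pos: [0.5255, -0.3487, 0.1222]
ee_rot: [[0.982, 0.19, 0.001], [0.19, -0.982, -0.001], [0.001, 0.001, -1.0]]
wrist_force: [-0.7, 2.4, 12.1]
gripper_width: 0.177
```

arm_command([
  {"fingers":0,"travel":[0,0,0.05],"roll":0},
  {"fingers":0,"travel":[0,0,0.1],"roll":0},
  {"fingers":0,"travel":[0,0,0.1],"roll":0},
  {"fingers":0,"travel":[0,0,0.1],"roll":0},
])

```text
time_s: 22.6
tcp_pos: [0.5256, -0.3488, 0.1221]
ee_rot: [[0.982, 0.19, 0.001], [0.19, -0.982, -0.001], [0.001, 0.002, -1.0]]
wrist_force: [-2.7, 3.2, 14.0]
gripper_width: 0.181
```

arm_command([
  {"fingers":0,"travel":[0,0,-0.1],"roll":0},
  {"fingers":0,"travel":[0,0,-0.2],"roll":0},
  {"fingers":0,"travel":[0,0,-0.3],"roll":0},
  {"fingers":0,"travel":[0,0,-0.3],"roll":0},
])

```text
time_s: 23.0
tcp_pos: [0.5253, -0.3486, 0.1224]
ee_rot: [[0.982, 0.189, 0.0], [0.189, -0.982, -0.0], [0.0, 0.0, -1.0]]
wrist_force: [-0.3, 0.6, 4.2]
gripper_width: 0.177
```

arm_command([
  {"fingers":60,"travel":[0,0,0],"roll":0},
  {"fingers":60,"travel":[0,0,0],"roll":0},
  {"fingers":60,"travel":[0,0,0],"roll":0},
  {"fingers":60,"travel":[0,0,0],"roll":0},
  {"fingers":60,"travel":[0,0,0],"roll":0},
  {"fingers":60,"travel":[0,0,0],"roll":0},
  {"fingers":60,"travel":[0,0,0],"roll":0},
  {"fingers":60,"travel":[0,0,0],"roll":0},
])

```text
time_s: 23.8
tcp_pos: [0.5253, -0.3485, 0.1223]
ee_rot: [[0.982, 0.189, 0.0], [0.189, -0.982, -0.0], [0.0, 0.0, -1.0]]
wrist_force: [0.1, 0.2, 0.6]
gripper_width: 0.595
```

arm_command([
  {"fingers":60,"travel":[0,0,-1],"roll":0},
  {"fingers":60,"travel":[0,0,-3],"roll":0},
  {"fingers":60,"travel":[0,0,-5],"roll":0},
  {"fingers":60,"travel":[0,0,-8],"roll":0},
  {"fingers":60,"travel":[-2,0,-11],"roll":0},
  {"fingers":60,"travel":[-5,0,-12],"roll":0},
  {"fingers":60,"travel":[-5,0,-12],"roll":0},
  {"fingers":60,"travel":[-5,0,-12],"roll":0},
])

```text
time_s: 24.6
tcp_pos: [0.4759, -0.3582, 0.2435]
ee_rot: [[0.982, 0.189, 0.002], [0.189, -0.982, -0.001], [0.002, 0.001, -1.0]]
wrist_force: [0.5, 0.3, 0.3]
gripper_width: 0.598
```

Run:
```python
from h import *
s=sense();print(s["time_s"],s["tcp_pos"],s["wrist_force"],s["gripper_width"])
p,d=capture("wrist");P=cloud("wrist",d,s)
m=(abs(P[...,0]-.525)<.03)&(abs(P[...,1]+.348)<.03)&(P[...,2]>.12)&(P[...,2]<.17)
Q=P[m];print("handle top",len(Q),np.percentile(Q[:,2],[5,50,95]));T=Q[Q[:,2]>np.median(Q[:,2])-.004];print(T.mean(0))
ps,ds=capture("scene")
for l in["bottle_blue","jar_light"]:print(l,search_frame("scene",l)[:1])
a=cv2.resize(p[60:260,170:370],(560,560),interpolation=cv2.INTER_CUBIC)
b=cv2.resize(ps[240:330,250:340],(560,560),interpolation=cv2.INTER_CUBIC)
cv2.imwrite("pics/j.png",cv2.resize(np.hstack([a,b]),(800,400))[...,::-1])
```

```text
24.6 [ 0.47592055 -0.35818985  0.24349588] [0.49233501 0.30892731 0.29148096] 0.5978741005240358
handle top 350 [0.13369317 0.14941611 0.15093261]
[ 0.52470911 -0.3474222   0.14957493]
bottle_blue [{'position': [0.4595, 0.2468, 0.035], 'p': 0.66}]
jar_light [{'position': [0.4495, -0.0835, 0.0481], 'p': 0.96}]
```

View pics/j.png

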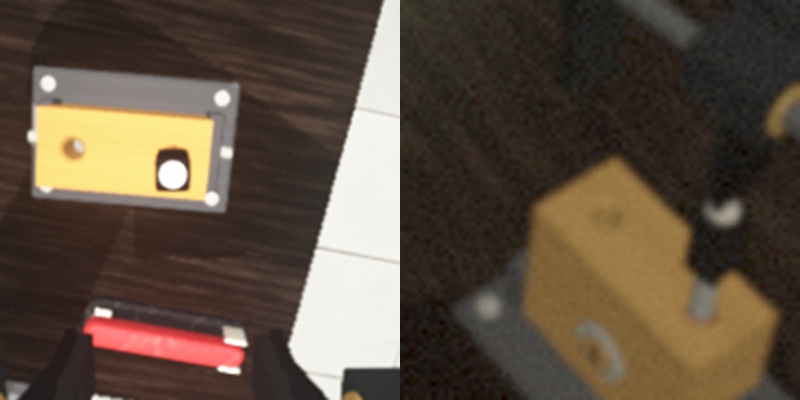

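```bash
python3 -c "
from station import *
print(finish_job())"
```

```text
the job is handed in; nothing more can be done
None
```

The gauge rod is standing released in the right hole, which is the free one, and I have handed the job in. No verdict was reported.

- **Left hole:** the wad dragged at about 4–5 N, then the rod stopped solid about 32 mm deep at about 14 N. That hole is blocked by the pin.
- **Right hole:** the rod went on past 36 mm and stopped solid about 44.5 mm deep at about 15 N. I took the load off before opening the fingers.
- **Checks after release:** from the wrist camera the handle top is about 0.150 m high. That puts the tip at about 0.044 m by camera and 0.043 m by the arm's own position, against the 0.0455 m limit. The rod looks upright and the gripper is clear.
- **Red ring:** the scene picture is blurry and still shows a trace of red right at the hole's mouth. At this depth the ring's upper edge should be about 2 mm under the face, inside the chamfer, so this agrees with the depth readings but does not show clearly that the ring is below the face.
- **Bystanders:** the jar was found where it started. The final search for the bottle gave a false hit on the stand, so its place was not confirmed; the arm was never moved near it.

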